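# Set the flip tags on the film-roll stock rack

## Task

Set the flip tags along the front of the film-roll rack to match the stock: the tag in front of each full bin must be tipped back towards its bin, showing its disc face, and the tag in front of each nearly empty bin must be tipped forward, away from its bin, showing its bar face. Push each wrongly set tag over lightly with a fingertip, without gripping it or pressing hard, and leave the bins and the other things on the bench where they stand.

Things in the scene. Friction and masses are not known exactly. Their poses are not given: they have to be found in the camera images.
- tag_a (a joint): Lean of tag A on its pin, rad: -0.6 tipped forward (to the robot, bar face up), 0 upright, +0.6 tipped back (to the bins, disc face up). Bare plate 66 mm wide, 3 mm thick, 63 mm from pin to top of the free edge, a rolled bead 6 mm thick. It rests on a stop at either end by its weight (free edge bead centre 50 mm above and 34 mm out from the pin); past upright it falls over by itself. Needs under 1 N.
- clip_a: Fixed saddle clip of tag A on the top edge of the rack's front board. Origin: middle of the tag's hinge pin, 110 mm above the work surface. x is level and points back over the bins, y runs along the pin and the row, z is up. The four clips stand in one row, 116 mm apart, in any order. The bin that a tag belongs to is the one straight behind its clip: same y (within 5 mm), middle 148 to 158 mm behind the pin.
- tag_b (a joint): Lean of tag B on its pin, rad: -0.6 tipped forward (to the robot, bar face up), 0 upright, +0.6 tipped back (to the bins, disc face up). Bare plate 66 mm wide, 3 mm thick, 63 mm from pin to top of the free edge, a rolled bead 6 mm thick. It rests on a stop at either end by its weight (free edge bead centre 50 mm above and 34 mm out from the pin); past upright it falls over by itself. Needs under 1 N.
- clip_b: Fixed saddle clip of tag B on the top edge of the rack's front board. Origin: middle of the tag's hinge pin, 110 mm above the work surface. x is level and points back over the bins, y runs along the pin and the row, z is up. The four clips stand in one row, 116 mm apart, in any order. The bin that a tag belongs to is the one straight behind its clip: same y (within 5 mm), middle 148 to 158 mm behind the pin.
- tag_c (a joint): Lean of tag C on its pin, rad: -0.6 tipped forward (to the robot, bar face up), 0 upright, +0.6 tipped back (to the bins, disc face up). Bare plate 66 mm wide, 3 mm thick, 63 mm from pin to top of the free edge, a rolled bead 6 mm thick. It rests on a stop at either end by its weight (free edge bead centre 50 mm above and 34 mm out from the pin); past upright it falls over by itself. Needs under 1 N.
- clip_c: Fixed saddle clip of tag C on the top edge of the rack's front board. Origin: middle of the tag's hinge pin, 110 mm above the work surface. x is level and points back over the bins, y runs along the pin and the row, z is up. The four clips stand in one row, 116 mm apart, in any order. The bin that a tag belongs to is the one straight behind its clip: same y (within 5 mm), middle 148 to 158 mm behind the pin.
- tag_d (a joint): Lean of tag D on its pin, rad: -0.6 tipped forward (to the robot, bar face up), 0 upright, +0.6 tipped back (to the bins, disc face up). Bare plate 66 mm wide, 3 mm thick, 63 mm from pin to top of the free edge, a rolled bead 6 mm thick. It rests on a stop at either end by its weight (free edge bead centre 50 mm above and 34 mm out from the pin); past upright it falls over by itself. Needs under 1 N.
- clip_d: Fixed saddle clip of tag D on the top edge of the rack's front board. Origin: middle of the tag's hinge pin, 110 mm above the work surface. x is level and points back over the bins, y runs along the pin and the row, z is up. The four clips stand in one row, 116 mm apart, in any order. The bin that a tag belongs to is the one straight behind its clip: same y (within 5 mm), middle 148 to 158 mm behind the pin.
- bin_full_1: FULL bin: black open bin, 130 mm deep, 98 mm wide, 68 mm high (front wall 45 mm), standing loose on the rack's tray behind the tags. Its origin is the middle of its underside, x pointing away from the front board. Packed with six upright film rolls, 38 mm in diameter, whose tops stand up to 87 mm above the bin's underside (99 mm above the work surface).
- bin_full_2: FULL bin: black open bin, 130 mm deep, 98 mm wide, 68 mm high (front wall 45 mm), standing loose on the rack's tray behind the tags. Its origin is the middle of its underside, x pointing away from the front board. Packed with six upright film rolls, 38 mm in diameter, whose tops stand up to 87 mm above the bin's underside (99 mm above the work surface).
- bin_low_1: Nearly empty bin: black open bin, 130 mm deep, 98 mm wide, 68 mm high (front wall 45 mm), standing loose on the rack's tray behind the tags. Its origin is the middle of its underside, x pointing away from the front board. Only one upright film roll, 38 mm in diameter, is left in it, standing up to 87 mm above the bin's underside.
- bin_low_2: Nearly empty bin: black open bin, 130 mm deep, 98 mm wide, 68 mm high (front wall 45 mm), standing loose on the rack's tray behind the tags. Its origin is the middle of its underside, x pointing away from the front board. Only one upright film roll, 38 mm in diameter, is left in it, standing up to 87 mm above the bin's underside.
- rack: Grey sheet-metal bin rack: an upright front board 490 mm wide, 98 mm high, 4 mm thick facing the robot, and behind it a tray 235 mm deep and 12 mm thick that carries the bins. Each tag is 50 g and has a 40 mm disc on one face, a 48 x 11 mm bar on the other. Origin under the middle of the front board, x back over the bins, y along the board.
- sprayer: White spray bottle with a blue trigger head, 68 mm across, 192 mm tall, standing beside the left end of the rack; origin at the middle of its foot. Not part of the job.
- tin: Steel tin, 60 mm across, 90 mm tall, beside the right end of the rack; origin at the middle of its foot. Not part of the job.
- tape: Roll of paper tape lying flat, 96 mm across, 25 mm high, on the bench in front of the rack; origin at the middle of its underside. Not part of the job.

How it is judged:
By the outcome, as a careful person would: the job done as asked, in the order asked, and still so for the second after the job is handed in, with the robot touching nothing.
It also fails if it takes over 45 s, if anything falls off the work surface, if the arm or the gripper's body presses on something with over 40 N, if the wrist force passes 120 N, or if a joint passes its speed limit or range.

## Robot

A 6-joint arm with a two-finger parallel gripper is mounted at the origin on the work surface. World frame = base frame: x ahead of the robot, y to its left, z up, the work surface at z = 0. Lengths are in m, angles in rad, forces in N, time in s.
With the tool pointing down it reaches from about 0.3 to 0.825 m from the base axis. Payload 5.4 kg.
Tool frame: the origin (TCP) lies at the very end of the fingers, on their centre line; the grasp point (between the pads) lies 19 mm behind it; z points along the fingers, y is the line along which they close (so a half turn about z gives the same grasp; the last joint's range is limited). The gripper opens to 92 mm and grips with 3 to 60 N. Pads are 20 mm wide; open, the fingers measure 128 mm over their backs; the gripper's body (75 mm by 189 mm) begins 69 mm behind the grasp point.
Start: joints at [0.982, 0.158, 1.597, -0, 1.386, -0.21], TCP at [0.213, 0.534, 0.215] pointing down, gripper open.
Joint ranges: [-2.91, 2.91], [-0.94, 2.29], [0.18, 2.7], [-1.29, 4.43], [0.17, 2.64], [-3, 3]. Speed limits (rad/s): [2.57, 2.57, 3.14, 3.14, 3.14, 3.14].

## Interface

Orientations are given as a rotation vector (axis times angle).
In Python, from workcell import bot gives the robot as it stands. Calls block until the motion is done:
- bot.goto(position, orientation): joint-space move of the TCP to a pose.
- bot.line_to(position, rot=None, max_speed=0.15): straight line of the TCP; rot=None keeps the orientation; max_speed is the mean speed in m/s.
- bot.set_joints(angles): joint-space move.
- bot.set_gripper(opening, newtons=None): opening from 0.0 (shut) to 1.0 (fully open); newtons is the grip in N (None keeps the last); returns when the fingers have stopped.
- bot.hold(seconds).
- bot.inverse_kinematics(position, orientation): joint angles nearest the present ones, or None.
- bot.read_camera(name): name is "side" or "top" or "wrist"; returns a dict with "pixels" (400x640x3 uint8, blue, green, red), "fx", "fy", "cx", "cy" (pixels), "R" (3x3) and "t" (3): a world point X has camera coordinates R X + t. Camera axes: x right, y down, z forward; pixel columns grow to the right and rows downward; lengths in m; the calibration is good to about 2 mm. A picture is of the moment at which its call begins. There is no depth.
A pose or a line that the arm cannot do raises bot.MotionError and nothing moves.
- bot.job_done(): hands the job in; it is judged then, once.
Readings, each from a call of its own:
- bot.current_clock(): time.
- bot.current_joints(): joint angles.
- bot.current_joint_vel(): joint speeds.
- bot.current_effort(): joint torques, N m.
- bot.current_ee_pos(): TCP position.
- bot.current_tool_rot(): TCP orientation.
- bot.current_contact_force(): force on the tool from outside, world axes, zero at the start.
- bot.current_ft_torque(): the same for the moment, N m.
- bot.current_opening(): opening from 0.0 (shut) to 1.0 (fully open).
- bot.current_grip_force(): force on a finger pad.
Only numpy, scipy, OpenCV 4.12 (cv2) and the standard library are available. Lean on these libraries where they do the work, as an engineer would, in place of code of your own. Each camera call takes 0.05 s, during which the arm holds its last target. There are 200 camera calls.

## Working session

There is one attempt and no reset: what is moved stays moved. The work goes in short steps, each a Python script; the robot and the scene stay as the last script left them, time stands still between calls to the robot, and variables do not carry over. Pictures are saved under pics/ and viewed, at most 10 in all, crops included, and the job is handed in when it is done.

```bash
mkdir -p pics; python3 - <<'E'
from workcell import bot
import cv2,numpy as np
for n in("top","side"):
    c=bot.read_camera(n);cv2.imwrite(f"pics/{n}0.png",c["pixels"]);print(n,c["fx"],c["fy"],c["cx"],c["cy"],np.round(c["R"],4).tolist(),c["t"])
E
```

```text
top 426.3135688873213 426.3135688873213 317.3828030524633 193.88573996570244 [[0.0269, -0.9994, -0.0214], [-0.9986, -0.0258, -0.0469], [0.0463, 0.0226, -0.9987]] [0.00540075 0.5638517  1.28094748]
side 371.4237396316207 371.4237396316207 316.1239386609853 205.58262041826592 [[0.9668, -0.2555, -0.0067], [-0.1994, -0.7377, -0.6449], [0.1598, 0.6249, -0.7642]] [-0.55960654  0.19061452  1.21872608]
```

View pics/top0.png

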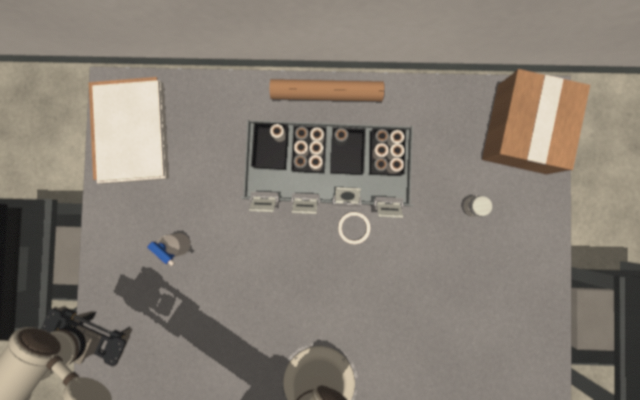

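View pics/side0.png

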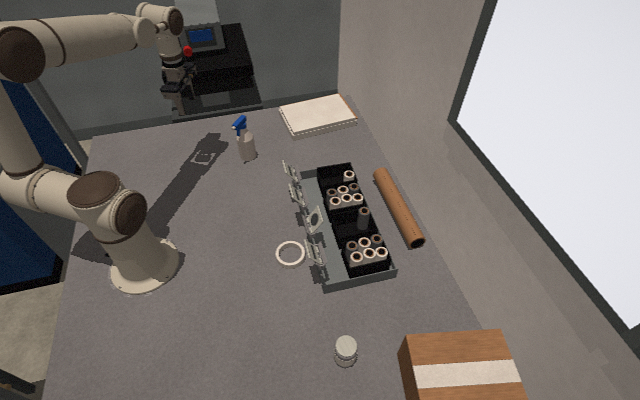

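Top view: four bins, left to right low (270,147), full (308,147), low (347,150), full (388,150). The tags at row ~200 look like bar, bar, disc (347,195), bar. I'll enlarge to confirm and measure.

```bash
python3 - <<'E'
import cv2
a=cv2.resize(cv2.imread("pics/top0.png")[112:248,235:425],None,fx=4.2,fy=4.2,interpolation=cv2.INTER_CUBIC)
cv2.imwrite("pics/topz.png",a)
b=cv2.resize(cv2.imread("pics/side0.png")[150:300,265:405],None,fx=4,fy=4,interpolation=cv2.INTER_CUBIC)
cv2.imwrite("pics/sidez.png",b)
E
```

```text
(no output)
```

View pics/topz.png

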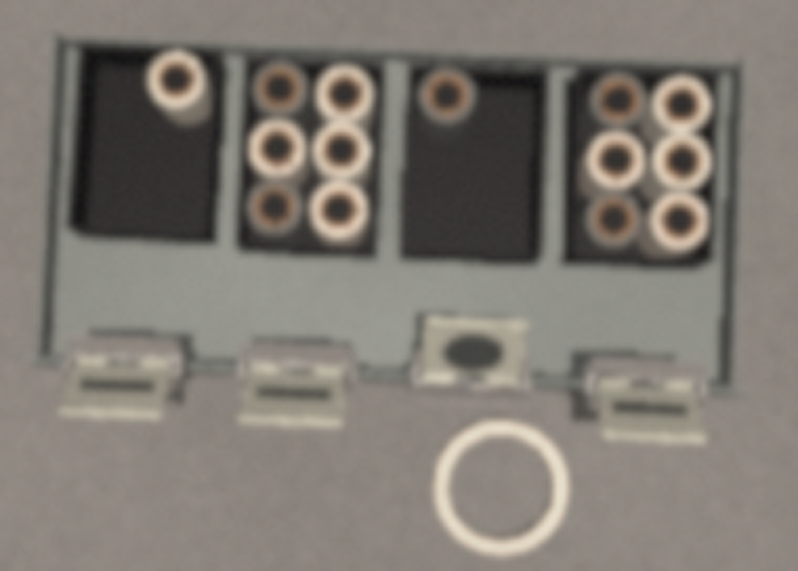

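View pics/sidez.png

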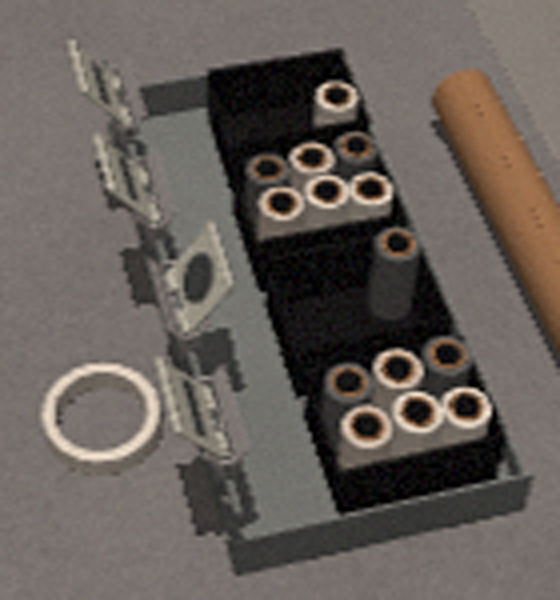

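Confirmed: bins from the left are low, full, low, full, and the tags are bar, bar, disc, bar. So tags 2 and 4 must go back, tag 3 must come forward, and tag 1 stays. The zoomed bead ends in the top view are (60..165,413), (240..345,423), (425..530,322) and (602..707,438). Next I'll locate these on z=0.160 and check them against the side view and the 116 mm spacing.

```bash
cat > h.py <<'E'
from workcell import bot
import numpy as np
def cast(c,p,z):
    R,t=np.array(c["R"]),np.array(c["t"]); o=-R.T@t
    d=R.T@np.array([(p[0]-c["cx"])/c["fx"],(p[1]-c["cy"])/c["fy"],1.]); return o+d*(z-o[2])/d[2]
E
python3 - <<'E'
from h import *
T=bot.read_camera("top");S=bot.read_camera("side")
top=lambda u,v:cast(T,(235+(u+.5)/4.2-.5,112+(v+.5)/4.2-.5),.16)
side=lambda u,v:cast(S,(265+(u+.5)/4-.5,150+(v+.5)/4-.5),.16)
e=[((60,413),(165,416)),((240,421),(345,426)),((425,319),(530,325)),((602,436),(707,440))]
M=[]
for a,b in e:
    A,B=top(*a),top(*b);M.append((A+B)/2);print(M[-1].round(4),"width",np.linalg.norm(A-B).round(4))
M=np.array(M)
s=[((72,42),(103,120)),((97,138),(135,218)),((212,223),(231,270)),((160,358),(208,447))]
for a,b in s: print("side",((side(*a)+side(*b))/2).round(4))
r=M[3]-M[0];L=np.linalg.norm(r);r/=L;n=np.array([-r[1],r[0],0]);print("span",L,"yaw",np.arctan2(n[1],n[0]),"tag3 offset",(M[2]-M[0])@n,[(m-M[0])@r for m in M])
from scipy.spatial.transform import Rotation as Ro
print(bot.current_tool_rot(),bot.current_ee_pos(),Ro.from_rotvec(bot.current_tool_rot()).as_matrix().round(3).tolist(),bot.current_contact_force())
E
```

```text
[0.5085 0.1666 0.16  ] width 0.0676
[0.5059 0.0509 0.16  ] width 0.0673
[ 0.5739 -0.0658  0.16  ] width 0.0672
[ 0.5028 -0.1801  0.16  ] width 0.0667
side [0.5135 0.1463 0.16  ]
side [0.5127 0.031  0.16  ]
side [ 0.5762 -0.0607  0.16  ]
side [ 0.5127 -0.1917  0.16  ]
span 0.3466608455601305 yaw -0.016464958288745404 tag3 offset 0.06921457387412229 [np.float64(0.0), np.float64(0.11570567825069013), np.float64(0.2312243828507689), np.float64(0.3466608455601305)]
[-5.91393354e-01 -3.08499561e+00  1.76528925e-03] [0.21245708 0.53388002 0.21398418] [[-0.929, 0.37, -0.001], [0.37, 0.929, -0.001], [0.0, -0.001, -1.0]] [0.00607194 0.43336364 0.7124168 ]
```

The measurements hold up: bead widths are 67 mm, spacing is 115.5–116 mm and the front-to-back offset is 69 mm (expected 68). I'll lift clear of the sprayer, shut the fingers and push tag 2 first.

```bash
cat >> h.py <<'E'
from scipy.spatial.transform import Rotation as Ro
yaw=-.0165
n=np.array([np.cos(yaw),np.sin(yaw),0]); r=np.array([n[1],-n[0],0])
rot=Ro.from_matrix(np.c_[-n,-r,[0,0,-1]]).as_rotvec()
bead={2:(.5059,.0509),3:(.5739,-.0658),4:(.5028,-.1801)}
def flip(k):
    s=-1 if k==3 else 1            # direction of push along n
    b=np.array([*bead[k],0]); pin=b+.034*s*n; Z=np.array([0,0,1])
    f0=bot.current_contact_force()
    bot.goto(b-.040*s*n+.24*Z,rot); bot.line_to(b-.040*s*n+.153*Z)
    for d in np.arange(-.055,.0051,.01):
        bot.line_to(pin+d*s*n+.153*Z,max_speed=.08)
        print(round(d,3),(np.array(bot.current_contact_force())-f0).round(2))
    bot.line_to(b-.040*s*n+.153*Z); bot.line_to(b-.040*s*n+.24*Z,max_speed=.2)
    print(k,bot.current_clock())
E
python3 - <<'E'
from h import *
p=np.array(bot.current_ee_pos()); bot.line_to([p[0],p[1],.33],max_speed=.2); bot.set_gripper(0.0,5)
bot.goto([.45,.05,.33],rot)
flip(2)
import cv2
cv2.imwrite("pics/s2.png",cv2.resize(bot.read_camera("side")["pixels"][150:300,265:405],None,fx=4,fy=4,interpolation=cv2.INTER_CUBIC))
E
```

```text
-0.055 [ 0.06 -0.84  0.81]
-0.045 [ 0.23 -1.68  0.39]
-0.035 [-0.95 -0.46  0.04]
-0.025 [-0.94  0.87  0.83]
-0.015 [-0.36 -0.82  0.47]
-0.005 [-0.82 -0.03 -0.27]
0.005 [-0.07  0.13  1.73]
2 8.7083
```

View pics/s2.png

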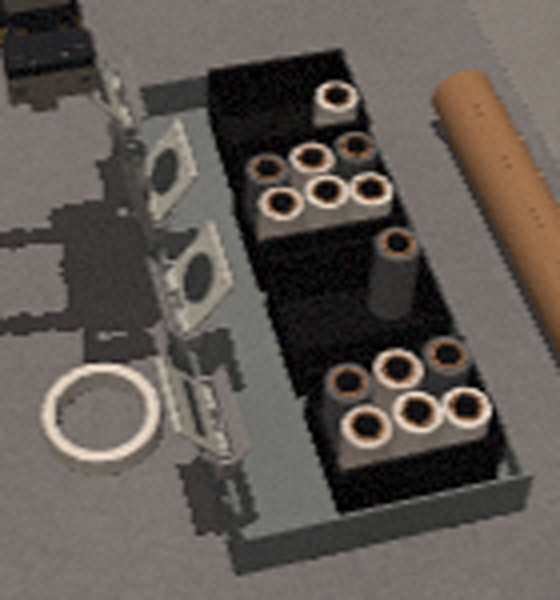

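Tag 2 now shows its disc at (170,170), after a push of under 2 N. Next are tag 4 and then tag 3, approached over the top.

```bash
python3 - <<'E'
from h import *
flip(4)
p=np.array(bot.current_ee_pos()); bot.line_to([p[0],p[1],.26],max_speed=.2)
bot.goto([.61,-.0658,.26],rot)
flip(3)
p=np.array(bot.current_ee_pos()); bot.line_to([p[0],p[1],.30],max_speed=.2); bot.goto([.38,.05,.33],rot)
import cv2
cv2.imwrite("pics/s3.png",cv2.resize(bot.read_camera("side")["pixels"][150:300,265:405],None,fx=4,fy=4,interpolation=cv2.INTER_CUBIC))
cv2.imwrite("pics/t3.png",cv2.resize(bot.read_camera("top")["pixels"][112:248,235:425],None,fx=4.2,fy=4.2,interpolation=cv2.INTER_CUBIC))
print(bot.current_clock())
E
```

```text
-0.055 [ 0.96 -0.02  0.04]
-0.045 [-0.28 -0.33  0.82]
-0.035 [-0.34 -0.45 -0.77]
-0.025 [0.22 1.   0.11]
-0.015 [ 0.49 -0.97 -0.19]
-0.005 [-0.65 -0.25  1.04]
0.005 [-0.59  0.45  0.56]
4 13.7083
-0.055 [-0.17 -0.12 -0.35]
-0.045 [ 0.8  -0.61 -0.52]
-0.035 [1.51 0.22 0.38]
-0.025 [ 0.84 -0.16 -0.18]
-0.015 [0.69 0.95 0.12]
-0.005 [ 1.15  0.7  -0.11]
0.005 [ 0.44  0.48 -0.86]
3 19.0
20.575
```

View pics/s3.png

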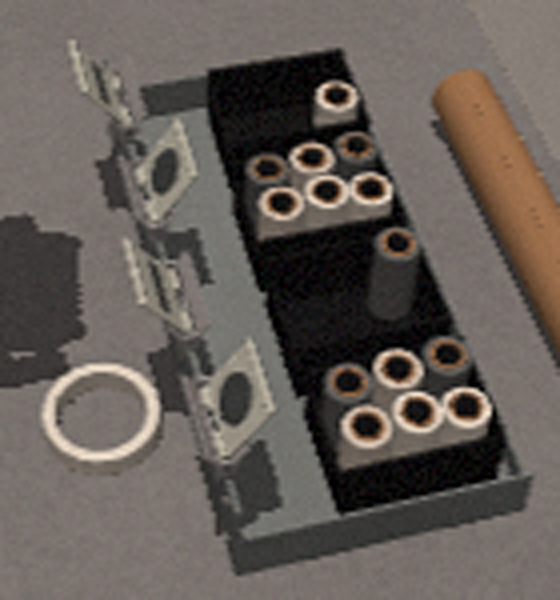

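View pics/t3.png

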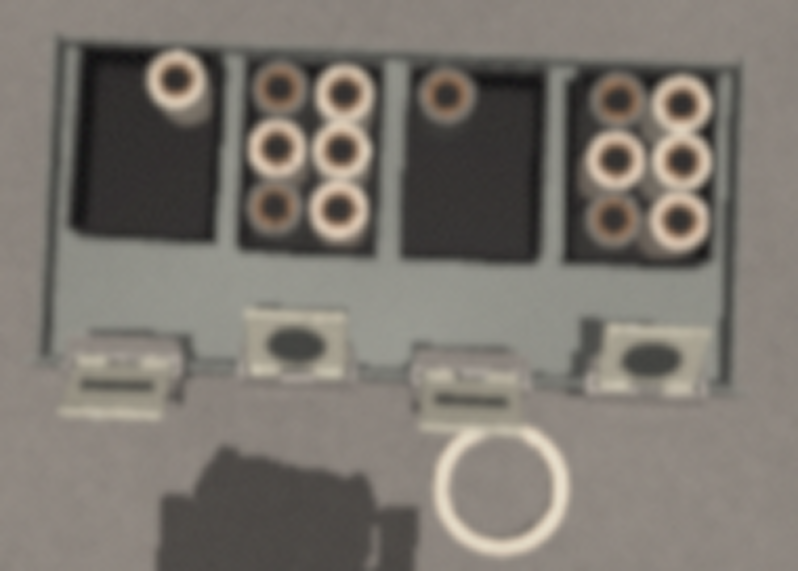

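The tags now read bar, disc, bar, disc at (117,385), (297,345), (470,400) and (650,360), matching low, full, low, full. The bins and tape haven't moved, and the arm is clear.

```bash
python3 -c "
from workcell import bot
print(bot.job_done())"
```

```text
the job is handed in; nothing more can be done
None
```

The job is handed in: the three wrongly set tags were pushed over lightly, so all four tags now match their bins (full bins show discs, nearly empty bins show bars), and the bins and tape did not move.

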